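# Dock the screw rack behind its gate

## Task

Press the gate's bar down with one fingertip to swing the gate up, and while you keep holding it up, push the screw rack along its lane with another finger of the same hand until the rack is fully home against the end stop; then let the gate swing shut behind the screw block. The gate must not knock against or drop on the rack, the rack is only pushed (it stays flat on the lane floor, never lifted), and nothing else on the bench is to be disturbed.

Things in the scene. Friction and masses are not known exactly. Their poses are not given: they have to be found in the camera images.
- lane: Fixed grey steel lane (open chute), 430 mm long, 95 wide, on the bench. Origin: on the bench surface, on the lane's centre line, straight under the shut gate. +x is the way the rack travels, +y the side of the press bar, z up. Floor 4 mm thick; side walls 3 mm thick, inner faces at y = +-44.5 mm, tops at z = 26 mm. Bearing blocks outside the +y wall: x = -300, -150, +16, y up to 66, tops at z = 40 mm.
- end_stop (a point): Middle of the end stop's face, at x = +103 mm in the lane's frame; the plate across the lane's far end is 44 mm tall. The rack is home when its front edge meets this face.
- gate (a joint): Gate angle in rad: 0 = shut, 1.0 = open stop. It turns about a shaft along the lane at y = 55, z = 30 mm (lane frame). Pressing the press bar down raises the leaf; a spring shuts it when let go (2 to 6 N at the bar). From 0.8 rad up the leaf clears the rack's screws; pushing the rack against the shut gate cannot open it.
- gate_leaf (a point): Middle of the gate's aluminium leaf, 5 mm thick in x, 55 x 32 mm, across the lane at lane x = 0. Shut, it reaches from y = -25 to 30 mm, its lower edge 18 mm above the bench: it stops the screw block, while the rack's base plate passes beneath. Open, its tip stands about 110 mm above the bench: keep the hand behind it.
- press_bar (a point): Middle of the gate's press bar: round steel bar 12 mm thick, 260 mm long, parallel to the lane, from x = -292 to -32 mm in the lane's frame, 34 mm from the shaft's axis, on the edge of a thin sheet flap. Its axis is at y = 79, z = 54 mm (lane frame) with the gate shut and y = 89, z = 26 mm at 0.9 rad. A fingertip can press it anywhere and slide along its top.
- rack: Loose screw rack, 175 x 84 mm, 0.3 to 0.65 kg, 2.5 mm play each side in the lane. Origin: under the middle of its front edge; x = way of travel, z up. Base plate 8 mm thick; a black block, 88 x 54 mm, with 24 upright screws stands from 5 to 93 mm behind the front edge, screw tops 44 mm above the bench; behind it the base is bare up to the finger tab.
- rack_tab (a point): The place to push: centre of the rear face of the upright aluminium finger tab at the rack's rear end, 38 mm above the bench, 175 mm behind the rack's front edge. The tab is 66 mm wide, 6 mm thick, its top 66 mm above the bench. Home, this face is at x = -72 mm in the lane's frame, so tab and pushing finger stay in front of the gate.
- rack_front (a point): Middle of the rack's front edge, half-way up its base plate (4 mm above the lane floor).
- wax_bar: Bystander, leave alone: bar of ski wax, 110 x 36 x 30 mm; origin under its centre.
- screwdriver: Bystander, leave alone: screwdriver lying flat, about 200 mm long; origin under its centre.
- glue: Bystander, leave alone: upright white glue bottle, 40 mm across, 115 mm tall; origin under its centre.
- cork_block: Bystander, leave alone: cork polishing block, 100 x 50 x 35 mm; origin under its centre.
- file_guide: Bystander, leave alone: black edge-file guide with a steel file on top, 100 x 30 x 48 mm; origin under its centre.
- toe_piece: Bystander, leave alone: ski-binding toe piece, 85 x 55 x 36 mm; origin under its centre.
- bit_tube: Bystander, leave alone: small upright tube with a black cap, 28 mm across, 68 mm tall; origin under its centre.
Things that resemble listed ones, but are neither listed nor needed, are in the scene too. What is shaped like the rack but blue or pink is not meant.

How it is judged:
On the way, in this order (a step that is already met when the one before it is completed fails the run):
1. the gate is pressed open by a fingertip while the rack is still in front of it (value of joint gate above 0.7 rad and contact force between the fingers and gate above 0.3 N and x of rack_front in the frame of lane below -0.003 m), for 0.2 s.
2. the rack is home against the end stop with a fingertip still holding the gate open (x of rack_front in the frame of lane above 0.097 m and value of joint gate above 0.7 rad and contact force between the fingers and gate above 0.3 N), for 0.1 s.
At the end, for the whole second after the job is handed in: The rack lies flat and at rest in the lane with its front edge within 6 mm of the end stop, the gate is shut behind the screw block (below 0.06 rad), and nothing is touched (x of rack_front in the frame of lane above 0.097 m and z of rack_front in the frame of lane below 0.012 m and value of joint gate below 0.06 rad and linear speed of rack below 0.01 m/s).
It fails at once if the gate knocks against or drops on the rack (more than 2 N) (contact force between gate and rack above 2 N).
It fails at once if the gate is let down below 0.6 rad while the screw block is passing under it (x of rack_front in the frame of lane between -0.002 and 0.09 m and value of joint gate below 0.6 rad).
It fails at once if the rack is lifted more than 8 mm off the lane floor or tipped (z of rack_front in the frame of lane above 0.016 m or z of rack_tab in the frame of lane above 0.046 m or angle between rack's own z axis and vertical above 0.12 rad).
It fails at once if a bystander is moved more than 20 mm (distance of any of wax_bar, screwdriver, glue, cork_block, file_guide, toe_piece, bit_tube from where it was at the start of the episode above 0.02 m).
It also fails if it takes over 45 s, if anything falls off the work surface, if the arm or the gripper's body presses on something with over 40 N, if the wrist force passes 120 N, or if a joint passes its speed limit or range.

## Robot

A 6-joint arm with a two-finger parallel gripper is mounted at the origin on the work surface. World frame = base frame: x ahead of the robot, y to its left, z up, the work surface at z = 0. Lengths are in m, angles in rad, forces in N, time in s.
With the tool pointing down it reaches from about 0.275 to 0.775 m from the base axis. Payload 14.6 kg.
Tool frame: the origin (TCP) lies at the very end of the fingers, on their centre line; the grasp point (between the pads) lies 19 mm behind it (arm.grip_depth is the distance from the TCP to the grasp point, in m); y points along the fingers, x is the direction in which the jaws open and shut, and the axes are right-handed (so a half turn about y gives the same grasp; the last joint's range is limited). The gripper opens to 85 mm and grips with 20 to 120 N. Pads are 22 mm wide; open, the fingers measure 114 mm over their backs; the gripper's body (76 mm by 85 mm) begins 54 mm behind the grasp point. The pads swing forward as they close: fully open they stand 13 mm farther back than shut.
Start: joints at [1.191, 0.263, -0.048, 1.259, 0, 1.415], TCP at [0.117, 0.512, 0.198] pointing down, gripper open.
Joint ranges: [-2.65, 2.65], [-0.89, 1.7], [-1.18, 1.37], [-2.13, 2.11], [-1.35, 1.29], [-3.14, 3.14]. Speed limits (rad/s): [1.89, 1.89, 2.57, 2.79, 3.14, 3.14].

## Interface

Orientations are given as a unit quaternion [x, y, z, w].
In Python, from cell import monitor, imaging, arm, nets gives the robot as it stands.
- The arm moves only by the tool arm_command, never from a script. Its argument "targets" is a list of rows, each a list of 2 entries, a list of its own where there are three numbers: the shift along the world's x, y, z in mm, then the turn, a rotation vector about the world's x, y, z in degrees. A call has 1 to 8 rows; each row is the pose to reach, as a shift and turn from the pose commanded when the call began; what a row does not reach only later rows make up. A row lasts 1/10 s, in which the tool goes at most 50 mm and 8.59 degrees, less where a joint would pass 70% of its speed; a pose out of reach is approached as far as the arm can. A call with a gripper value outside its range is refused whole. "gripper" is the opening in per cent of the stroke, from 0 (shut) to 100 (fully open), set as the call begins (left out, the last holds). The fingers move at their own pace and stop on an object; "squeeze" is the grip in N (left out, the last holds). Time passes only in rows, so rows that repeat a pose let the fingers close. It gives the time, the measured TCP pose, the force and the opening at its end, in the units of the state.
- monitor.get_obs(): the state, without advancing time (a new reading comes with each control period).
- imaging.snapshot(name): name is "side" or "top" or "wrist"; returns a dict with "img" (400x640x3 uint8, blue, green, red), "intrinsics" (3x3 intrinsics, pixels), "rvec" (rotation vector, rad) and "tvec" (3), from world to camera coordinates, as OpenCV has them. Camera axes: x right, y down, z forward; pixel columns grow to the right and rows downward; lengths in m; the calibration is good to about 2 mm. A picture is of the moment at which its call begins. There is no depth.
- arm.sign_off(): hands the job in, once; it reports no verdict.
Trained networks look in a picture, given as the dict that the camera call returned (one of the last four; its "shot" number tells which), for a name from the list of things; names that differ only in an ending like _2 or _b are one class to them, and where a whole thing is asked for, a point or a joint stands for the part that bears it (a point fixed in the world has none). Each returns a list of dicts, best first, with "p" (0 to 1); they miss things now and then, are a little off and sometimes report something else, mostly with a low value. They report only what shows in the picture. A call takes as long as a camera call. They do not tell look-alikes from the thing itself.
- nets.find_in(query, picture): "point" ([x, y, z] in m, in world coordinates, good to about 4 mm: the middle of the surface that is visible of it).
- nets.silhouettes(query, picture): "region" (400x640 bool, what is visible of it).
- nets.tip_of(query, picture): "point" ([x, y, z] in m, in world coordinates, good to about 4 mm: a listed point, or the origin of a listed thing).
The state is a dict: "time_s": time; "joint_positions": joint angles; "dq": joint speeds; "joint_torque": joint torques, N m; "tool_pos": TCP position; "ee_rot": TCP orientation; "contact_force": force on the tool from outside, world axes, zero at the start; "wrist_torque": the same for the moment, N m; "gripper_width": finger opening in m.
Only numpy, scipy, OpenCV 4.12 (cv2) and the standard library are available. Lean on these libraries where they do the work, as an engineer would, in place of code of your own. Each camera call takes 0.05 s, during which the arm holds its last target. There are 200 camera calls.

## Working session

There is one attempt and no reset: what is moved stays moved. The work goes in short steps, Python scripts to look and compute and a tool call to move; the robot and the scene stay as the last step left them, time stands still between calls to the robot, and variables do not carry over. Pictures are saved under pics/ and viewed, about 8 in all and at most 12, crops included, and the job is handed in when it is done.

Besides the shell and the picture viewer there is one more tool, called after "Emit:" by a JSON object that holds its "name" and its "arguments". arm_command: Moves the arm, as the interface text tells. Its arguments: {"type":"object","properties":{"targets":{"type":"array"},"gripper":{"type":"number"},"squeeze":{"type":"number"}},"required":["targets"]}

```bash
mkdir -p pics; cat > h.py <<'E'
from cell import monitor, imaging, arm, nets
import numpy as np, cv2
def proj(P,s):
    return cv2.projectPoints(np.array(P,float).reshape(-1,3),s['rvec'],s['tvec'],s['intrinsics'],None)[0].reshape(-1,2)
E
python3 - <<'E'
from h import *
o=monitor.get_obs(); print(o['time_s'],o['tool_pos'],o['ee_rot'],o['gripper_width'])
ims=[]
for n in ('top','side'):
    s=imaging.snapshot(n); cv2.imwrite(f'pics/{n}0.png',s['img'])
    R=cv2.Rodrigues(s['rvec'])[0]; print(n,(-R.T@s['tvec'].ravel()).round(3))
    for q in ('lane','end_stop','gate_leaf','press_bar','rack','rack_tab','rack_front'):
        for d in nets.tip_of(q,s)[:3]: print(q,np.round(d['point'],4),round(d['p'],2),proj(d['point'],s).round())
E
```

```text
0.0 [0.11692749 0.51150375 0.19762215] [ 0.5531113   0.44043378 -0.44108844 -0.55274493] 0.08512828737384577
top [0.44  0.009 1.06 ]
lane [ 6.016e-01  1.982e-01 -2.000e-04] 0.93 [[255. 197.]]
end_stop [0.5804 0.301  0.0198] 0.89 [[217. 203.]]
gate_leaf [0.6017 0.1999 0.0357] 0.6 [[252. 195.]]
gate_leaf [0.583  0.2958 0.0212] 0.17 [[219. 202.]]
press_bar [0.5574 0.0283 0.0547] 0.76 [[312. 212.]]
rack [0.3553 0.1405 0.0018] 0.97 [[271. 284.]]
rack [0.6199 0.1301 0.008 ] 0.73 [[278. 191.]]
rack [ 0.4833 -0.3842 -0.001 ] 0.61 [[455. 243.]]
rack_tab [ 0.5754 -0.2272  0.0373] 0.76 [[403. 208.]]
rack_tab [ 0.6565 -0.0385  0.0373] 0.68 [[337. 178.]]
rack_front [0.6196 0.1307 0.0095] 0.97 [[278. 191.]]
rack_front [0.348  0.141  0.0027] 0.97 [[270. 287.]]
rack_front [ 0.483  -0.3786  0.0063] 0.59 [[454. 243.]]
side [0.511 0.824 1.003]
lane [0.6061 0.1989 0.0033] 0.91 [[290. 288.]]
end_stop [0.5825 0.298  0.0261] 0.56 [[297. 323.]]
gate_leaf [0.599  0.2007 0.0365] 0.57 [[293. 281.]]
gate_leaf [0.4596 0.1071 0.0033] 0.25 [[355. 258.]]
press_bar [0.5542 0.0299 0.0566] 0.73 [[318. 217.]]
press_bar [ 7.229e-01  1.310e-01 -6.000e-04] 0.4 [[244. 262.]]
rack [ 0.3505  0.1421 -0.0018] 0.77 [[402. 274.]]
rack [ 0.4866 -0.3807  0.0038] 0.66 [[348. 126.]]
rack [0.6191 0.1326 0.0075] 0.55 [[288. 263.]]
rack_tab [ 0.5706 -0.2312  0.0333] 0.88 [[317. 151.]]
rack_tab [ 0.6503 -0.0446  0.0359] 0.6 [[282. 199.]]
rack_tab [0.2732 0.2987 0.0323] 0.57 [[445. 330.]]
rack_front [0.6202 0.1335 0.0106] 0.77 [[287. 262.]]
rack_front [0.3494 0.1423 0.0085] 0.77 [[403. 272.]]
rack_front [ 0.4863 -0.3858 -0.0005] 0.56 [[348. 126.]]
```

```bash
python3 - <<'E'
import cv2
a=cv2.imread('pics/top0.png'); b=cv2.imread('pics/side0.png')
cv2.imwrite('pics/a.png',cv2.resize(a[120:330,170:490],None,fx=2.5,fy=2.5,interpolation=cv2.INTER_CUBIC))
cv2.imwrite('pics/b.png',cv2.resize(b[100:370,180:500],None,fx=2.2,fy=2.2,interpolation=cv2.INTER_CUBIC))
E
```

```text
(no output)
```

View pics/a.png

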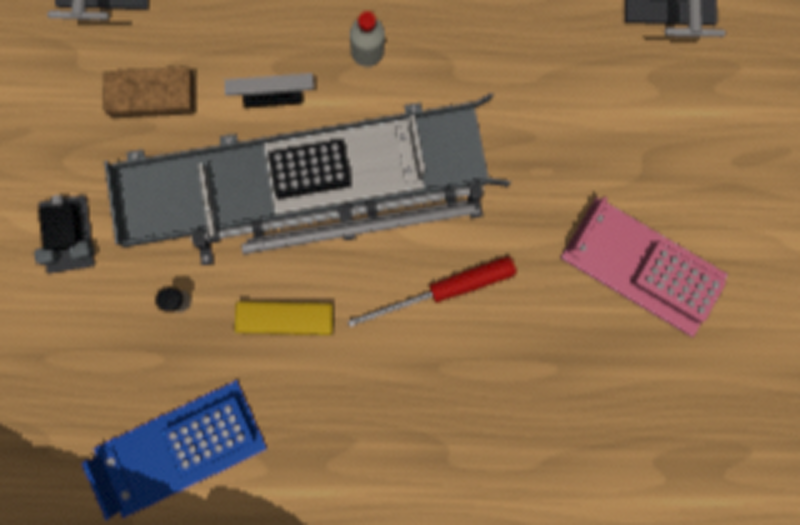

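View pics/b.png

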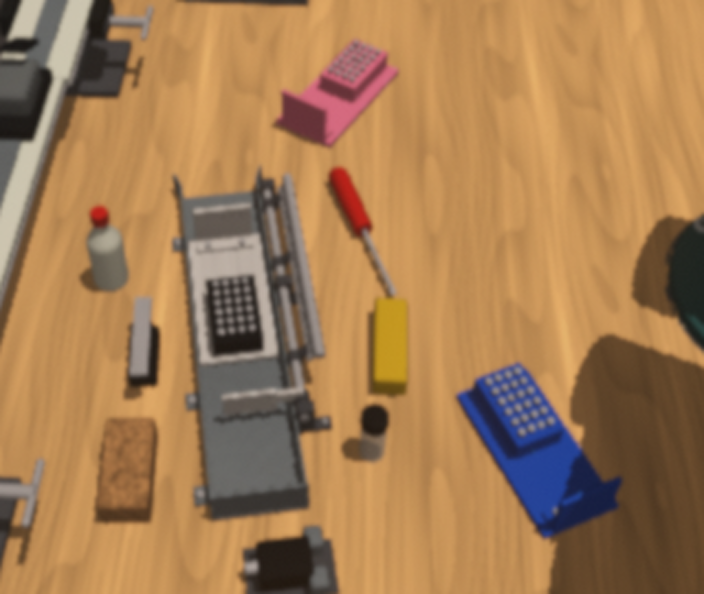

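The cream rack sits in the grey lane. In crop a its tab is at about (415,145), the gate leaf at (208,200), the end stop at (115,205) and the press bar on the robot side. The blue and pink racks are decoys. Next I fit the lane pose.

```bash
cat > fit.py <<'E'
from h import *
from scipy.optimize import least_squares
from scipy.spatial.transform import Rotation as Ro
def loc(xf): return {'lane':(0,0,0),'end_stop':(.103,0,.022),'gate_leaf':(0,.0025,.034),'press_bar':(-.162,.079,.054),'rack_front':(xf,0,.008),'rack_tab':(xf-.175,0,.038)}
def L2W(p,P):
    c,s=np.cos(p[2]),np.sin(p[2]); P=np.atleast_2d(P).astype(float)
    return np.c_[p[0]+c*P[:,0]-s*P[:,1],p[1]+s*P[:,0]+c*P[:,1],P[:,2]]
E
python3 - <<'E'
from fit import *
p0=[.604,.1986,np.radians(102),-.068]; D=[];S={}
for n in ('top','side'):
  for k in range(2):
    s=imaging.snapshot(n);S[n]=s
    for q in loc(0):
        e=L2W(p0,loc(p0[3])[q])[0]
        for d in nets.tip_of(q,s):
            if np.linalg.norm(np.array(d['point'])-e)<.025: D.append((q,n,np.array(d['point'])));break
def f(p): 
    l=loc(p[3]); return np.concatenate([(L2W(p,l[q])[0]-P)[:2] for q,_,P in D])
r=least_squares(f,p0,loss='soft_l1',f_scale=.004); p=r.x; print(p,np.degrees(p[2])); np.save('p.npy',p)
for (q,n,P) in D: print(q,n,((L2W(p,loc(p[3])[q])[0]-P)*1000).round(1))
for n in S:
    im=cv2.resize(S[n]['img'],None,fx=3,fy=3,interpolation=cv2.INTER_CUBIC)
    def ln(a,b,c):
        u=proj(L2W(p,[a,b]),S[n])*3+1; cv2.line(im,tuple(map(int,u[0].round())),tuple(map(int,u[1].round())),c,1)
    for y in(-.0445,.0445): ln((-.327,y,.026),(.103,y,.026),(0,255,0))
    ln((.103,-.0445,.044),(.103,.0445,.044),(0,255,0)); ln((-.292,.079,.06),(-.032,.079,.06),(0,0,255))
    x=p[3]-.175; ln((x,-.033,.066),(x,.033,.066),(255,0,255)); ln((p[3],-.042,.012),(p[3],.042,.012),(255,0,255)); ln((0,-.025,.05),(0,.03,.05),(255,255,0))
    x,y=proj(L2W(p,(-.12,0,.03)),S[n])[0]*3; x,y=int(x),int(y); cv2.imwrite(f'pics/ov_{n}.png',im[max(0,y-290):y+290,max(0,x-390):x+390])
o=monitor.get_obs(); R=Ro.from_quat(o['ee_rot']).as_matrix(); print(R.round(3))
for sg in (1,-1):
    ly=sg*np.array([-np.sin(p[2]),np.cos(p[2]),0]); T=np.c_[ly,[0,0,-1],np.cross(ly,[0,0,-1])]
    print(sg,np.degrees(Ro.from_matrix(T@R.T).as_rotvec()).round(2))
t=L2W(p,(p[3]-.175-.03,.040,.12))[0]; print('target',t,(t-o['tool_pos'])*1000)
E
```

```text
[ 0.60305532  0.20069329  1.77565671 -0.07035486] 101.73763562435667
lane top [1.9 1.7 1.8]
end_stop top [1.3 0.2 0.5]
press_bar top [-1.9 -4.7  3.3]
rack_front top [-1.6  2.2  0.6]
rack_tab top [-1.1  0.5  1.1]
lane top [2.7 3.8 0.7]
end_stop top [0.4 0.1 1.7]
gate_leaf top [-0.1  1.9 -2.2]
press_bar top [ 0.2 -4.5  1.4]
rack_front top [-0.9 -1.8 -2.3]
rack_tab top [-1.8 -0.6  3.8]
lane side [-1.   1.7  0. ]
end_stop side [-2.3  2.2 -7.1]
gate_leaf side [ 3.  -0.1  0.3]
press_bar side [ 1.2 -1.2 -1.7]
rack_front side [-2.9 -3.2 -2.7]
rack_tab side [0.1 0.2 1.4]
lane side [ 0.1 -2.6  1.2]
end_stop side [-0.9  1.2 -4.8]
gate_leaf side [1.7 1.7 0. ]
press_bar side [ 3.6 -1.7 -0.4]
rack_front side [-1.4 -0.2 -2.6]
rack_tab side [1.1 0.8 1.4]
[[ 0.223  0.    -0.975]
 [ 0.975 -0.     0.223]
 [-0.    -1.    -0.   ]]
1 [  0.     0.   114.62]
-1 [  0.    -0.   -65.38]
target [ 0.61990731 -0.07704095  0.12      ] [ 502.86895141 -588.82727797  -78.06610586]
```

View pics/ov_top.png

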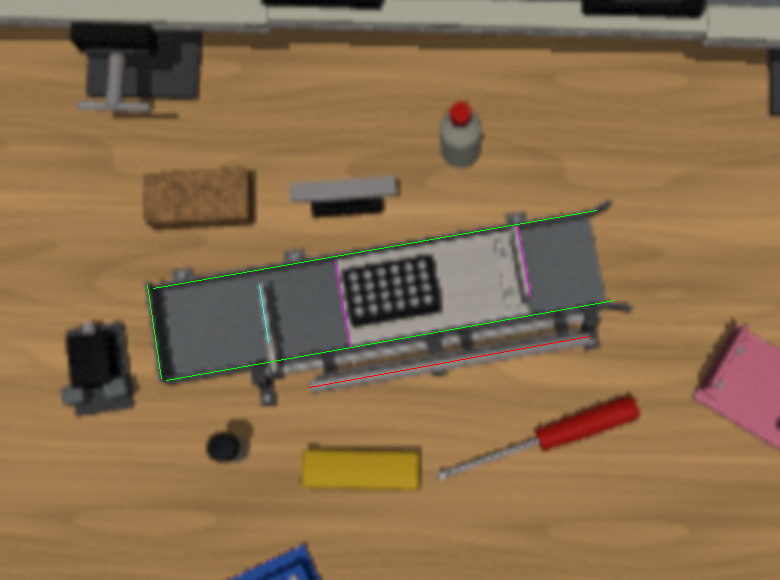

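View pics/ov_side.png

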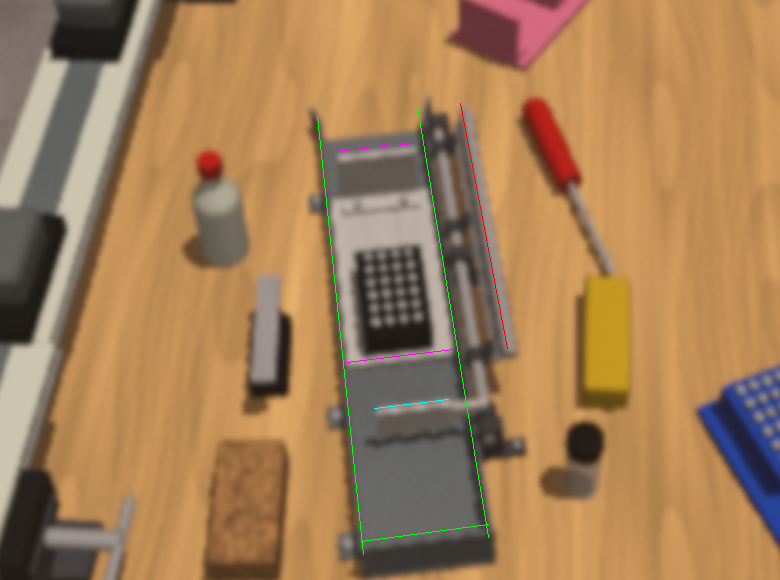

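Both overlays agree with the picture to about 3 mm. The bar looks some 3 mm farther out than the fit, so I'll aim the hand at lane y ≈ 42 mm. Moving over now.

Emit:
{"name": "arm_command", "arguments": {"targets": [[[21,-24.5,0],[0,0,-2.7]],[[42,-49,0],[0,0,-5.4]],[[63,-73.5,0],[0,0,-8.2]],[[84,-98,0],[0,0,-10.9]],[[105,-123,0],[0,0,-13.6]],[[126,-147,0],[0,0,-16.3]],[[147,-172,0],[0,0,-19.1]],[[167,-196,0],[0,0,-21.8]]], "gripper": 88}}

```text
time_s: 3.0
tool_pos: [0.2848, 0.3147, 0.1982]
ee_rot: [-0.627, -0.328, 0.327, 0.627]
contact_force: [0.1, 0.5, -0.5]
gripper_width: 0.0754
```

Emit:
{"name": "arm_command", "arguments": {"targets": [[[21,-24.5,0],[0,0,-2.7]],[[42,-49,0],[0,0,-5.4]],[[63,-73.5,0],[0,0,-8.2]],[[84,-98,0],[0,0,-10.9]],[[105,-123,0],[0,0,-13.6]],[[126,-147,0],[0,0,-16.3]],[[147,-172,0],[0,0,-19.1]],[[167,-196,0],[0,0,-21.8]]]}}

```text
time_s: 3.8
tool_pos: [0.4519, 0.1185, 0.1981]
ee_rot: [0.677, 0.203, -0.203, -0.677]
contact_force: [-0.2, -0.6, -0.6]
gripper_width: 0.0751
```

Emit:
{"name": "arm_command", "arguments": {"targets": [[[21,-24.5,0],[0,0,-2.7]],[[42,-49,0],[0,0,-5.4]],[[63,-73.5,0],[0,0,-8.2]],[[84,-98,-15],[0,0,-10.9]],[[105,-123,-35],[0,0,-13.6]],[[126,-147,-55],[0,0,-16.3]],[[147,-172,-70],[0,0,-19.1]],[[167,-197,-78],[0,0,-21.8]]]}}

```text
time_s: 4.6
tool_pos: [0.6183, -0.0782, 0.1185]
ee_rot: [-0.703, -0.071, 0.072, 0.704]
contact_force: [-0.3, -0.0, 0.4]
gripper_width: 0.075
```

```bash
python3 - <<'E'
from fit import *
p=np.load('p.npy')
o=monitor.get_obs(); R=Ro.from_quat(o['ee_rot']).as_matrix(); print(o['time_s'],o['tool_pos'],R.round(3),o['gripper_width'],o['contact_force'])
c,s=np.cos(p[2]),np.sin(p[2]); d=o['tool_pos'][:2]-p[:2]; print('lane xy',c*d[0]+s*d[1],-s*d[0]+c*d[1])
print('yaw err',np.degrees(np.arctan2(-R[1,0],-R[0,0])-p[2]+np.pi/2))
a=imaging.snapshot('side'); b=imaging.snapshot('wrist')
im=cv2.resize(a['img'],None,fx=3,fy=3,interpolation=cv2.INTER_CUBIC)
u=proj(L2W(p,(-.25,.03,.08)),a)[0]*3;x,y=map(int,u)
A=im[max(0,y-250):y+250,x-200:x+200];B=cv2.resize(b['img'],(400,250))
print(A.shape);H=np.zeros((500,800,3),np.uint8);H[:A.shape[0],:400]=A;H[:250,400:]=B
cv2.imwrite('pics/c.png',H)
E
```

```text
4.6 [ 0.61827268 -0.07823422  0.11854996] [[ 0.98  -0.002 -0.201]
 [ 0.201  0.     0.98 ]
 [-0.001 -1.     0.001]] 0.07503907994164408 [-0.31414396 -0.01815232  0.37107414]
lane xy -0.276190640318613 0.041843199212120354
yaw err -180.13737311288602
(500, 400, 3)
```

View pics/c.png

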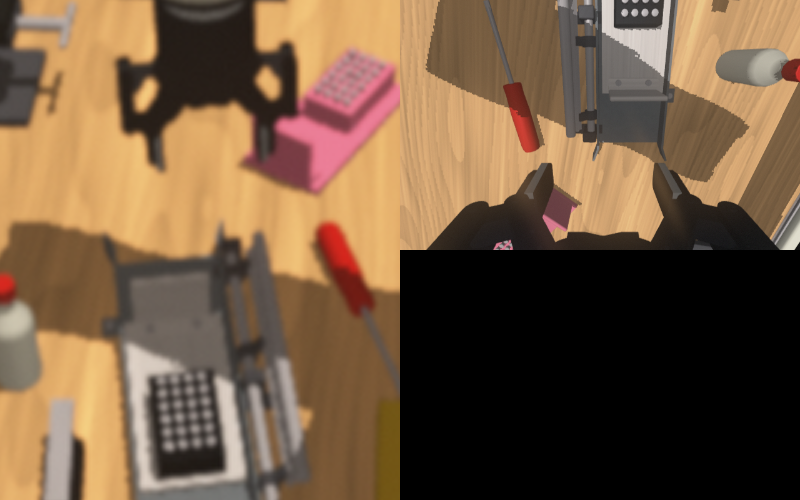

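Hand is aligned: the fingers straddle the lane's +y wall, about 20 mm behind the tab. Descending to feel for the bar.

Emit:
{"name": "arm_command", "arguments": {"targets": [[[0,0,-15],[0,0,0]],[[0,0,-30],[0,0,0]],[[0,0,-45],[0,0,0]],[[0,0,-50],[0,0,0]],[[0,0,-54],[0,0,0]],[[0,0,-54],[0,0,0]]]}}

```text
time_s: 5.3
tool_pos: [0.618, -0.077, 0.0663]
ee_rot: [-0.703, -0.072, 0.072, 0.703]
contact_force: [-0.2, 0.2, -0.0]
gripper_width: 0.0755
```

Emit:
{"name": "arm_command", "arguments": {"targets": [[[0,0,-3],[0,0,0]],[[0,0,-6],[0,0,0]],[[0,0,-8],[0,0,0]],[[0,0,-8],[0,0,0]]]}}

```text
time_s: 5.7
tool_pos: [0.6179, -0.0772, 0.0579]
ee_rot: [-0.703, -0.072, 0.072, 0.703]
contact_force: [0.5, -0.0, -0.2]
gripper_width: 0.0753
```

Emit:
{"name": "arm_command", "arguments": {"targets": [[[0,0,-3],[0,0,0]],[[0,0,-6],[0,0,0]],[[0,0,-8],[0,0,0]],[[0,0,-8],[0,0,0]]]}}

```text
time_s: 6.1
tool_pos: [0.6178, -0.0771, 0.0497]
ee_rot: [-0.703, -0.072, 0.072, 0.703]
contact_force: [-0.1, -0.4, 0.3]
gripper_width: 0.0752
```

Emit:
{"name": "arm_command", "arguments": {"targets": [[[0,0,-2],[0,0,0]],[[0,0,-4],[0,0,0]],[[0,0,-4],[0,0,0]]]}}

```text
time_s: 6.4
tool_pos: [0.6179, -0.0772, 0.0458]
ee_rot: [-0.703, -0.072, 0.072, 0.703]
contact_force: [0.9, -0.1, 0.1]
gripper_width: 0.0753
```

Emit:
{"name": "arm_command", "arguments": {"targets": [[[0,0,-2],[0,0,0]],[[0,0,-4],[0,0,0]],[[0,0,-4],[0,0,0]]]}}

```text
time_s: 6.7
tool_pos: [0.6179, -0.0772, 0.0418]
ee_rot: [-0.703, -0.072, 0.072, 0.703]
contact_force: [-0.1, -0.2, 0.6]
gripper_width: 0.0753
```

```bash
python3 - <<'E'
from fit import *
p=np.load('p.npy');a=imaging.snapshot('side'); b=imaging.snapshot('wrist')
im=cv2.resize(a['img'],None,fx=3,fy=3,interpolation=cv2.INTER_CUBIC)
u=proj(L2W(p,(-.2,.03,.05)),a)[0]*3;x,y=map(int,u)
A=im[y-250:y+250,x-200:x+200];B=cv2.resize(b['img'],(640,400))[:,120:520]
H=np.zeros((500,800,3),np.uint8);H[:A.shape[0],:400]=A;H[:400,400:]=B
cv2.imwrite('pics/d.png',H)
E
```

```text
(no output)
```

View pics/d.png

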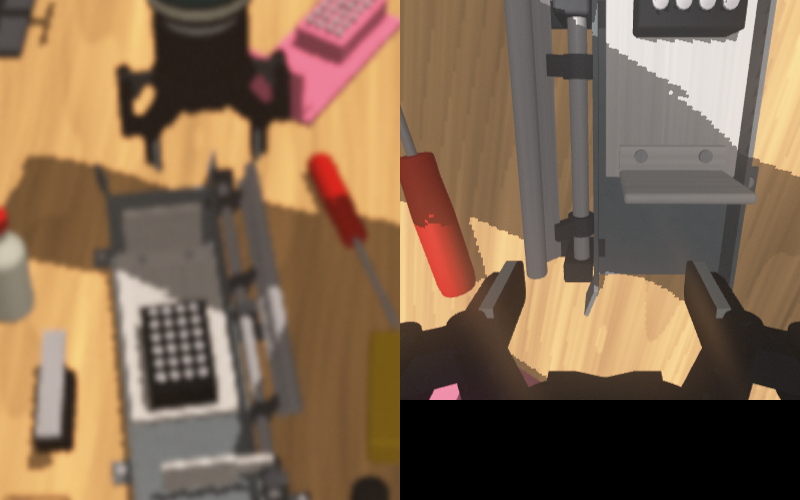

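The wrist view shows the pads (crop about (505,285) and (705,285)) behind the rear end of the bar (537,275). I'll check that numerically by projecting known points into the wrist picture.

```bash
python3 - <<'E'
from fit import *
p=np.load('p.npy');b=imaging.snapshot('wrist');o=monitor.get_obs()
R=cv2.Rodrigues(b['rvec'])[0];C=-R.T@b['tvec'].ravel();T=Ro.from_quat(o['ee_rot']).as_matrix()
def inv(P): 
    d=np.array(P)[:2]-p[:2];c,s=np.cos(p[2]),np.sin(p[2]);return np.array([c*d[0]+s*d[1],-s*d[0]+c*d[1],P[2]]).round(4)
print('cam lane',inv(C),'fwd',R[2].round(2),'tcp lane',inv(o['tool_pos']))
f=lambda n,P:print(n,(proj(P,b)[0]-[120,0]+[400,0]).round())
f('tcp',o['tool_pos'])
for dz in (0,-.011):
  for sx in (-1,1):
    for sz in (-1,1): f(('tip',dz,sx,sz),o['tool_pos']+T@[sx*.0375,dz,sz*.011])
f('barend',L2W(p,(-.292,.079,.060))); f('bar mid',L2W(p,(-.162,.079,.060)))
for y in(-.033,.033): f('tabtop',L2W(p,(p[3]-.175,y,.066)))
f('wallend',L2W(p,(-.327,.0445,.026)));
for q in ('press_bar','rack_tab','gate_leaf','lane','rack_front'):
    for d in nets.tip_of(q,b)[:2]: print(q,inv(d['point']),round(d['p'],2))
E
```

```text
cam lane [-0.1918  0.0415  0.2174] fwd [ 0.07 -0.32 -0.95] tcp lane [-0.2752  0.0419  0.0421]
tcp [604. 239.]
('tip', 0, -1, -1) [542. 255.]
('tip', 0, -1, 1) [539. 221.]
('tip', 0, 1, -1) [666. 255.]
('tip', 0, 1, 1) [669. 221.]
('tip', -0.011, -1, -1) [538. 265.]
('tip', -0.011, -1, 1) [535. 229.]
('tip', -0.011, 1, -1) [670. 264.]
('tip', -0.011, 1, 1) [672. 229.]
barend [537. 280.]
bar mid [517.  16.]
tabtop [756. 204.]
tabtop [622. 205.]
wallend [600. 297.]
press_bar [-0.1636  0.0777  0.0559] 0.84
rack_tab [-0.2443  0.0035  0.0378] 0.89
```

```bash
python3 - <<'E'
from fit import *
p=np.load('p.npy');b=imaging.snapshot('wrist');o=monitor.get_obs();T=Ro.from_quat(o['ee_rot']).as_matrix()
im=cv2.resize(b['img'],None,fx=3,fy=3,interpolation=cv2.INTER_CUBIC)
for dz,c in ((0,(0,0,255)),(-.015,(0,255,255)),(-.03,(0,255,0)),(-.045,(255,0,0))):
  for sx in (-1,1):
    u=[tuple(map(int,proj(o['tool_pos']+T@[sx*.0375,dz,sz*.011],b)[0]*3)) for sz in(-1,1)]; cv2.line(im,u[0],u[1],c,2)
cv2.imwrite('pics/e.png',im[560:1100,540:1330])
E
```

```text
(no output)
```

View pics/e.png

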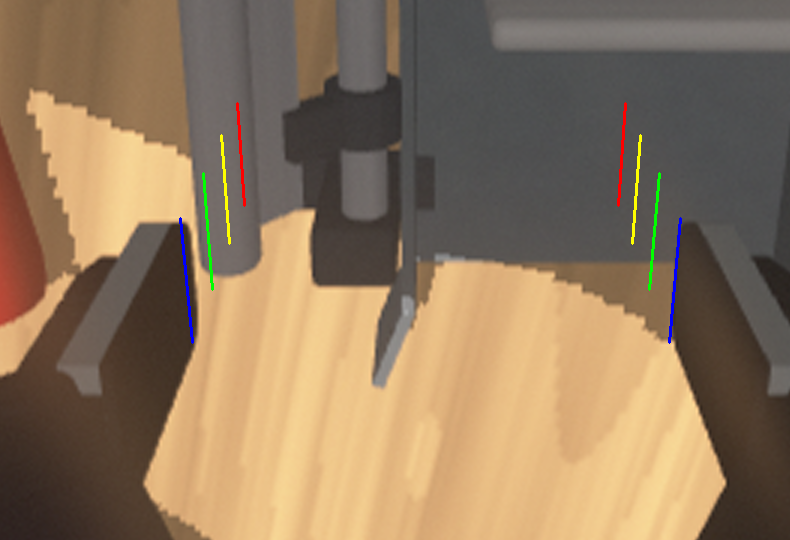

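```bash
python3 - <<'E'
from fit import *
print(arm.grip_depth,[x for x in dir(arm) if x[0]!='_'])
p=np.load('p.npy');a=imaging.snapshot('side');o=monitor.get_obs();T=Ro.from_quat(o['ee_rot']).as_matrix()
im=cv2.resize(a['img'],None,fx=5,fy=5,interpolation=cv2.INTER_CUBIC)
for dz,c in ((0,(0,0,255)),(-.015,(0,255,255)),(-.03,(0,255,0)),(-.045,(255,0,0))):
  for sx in (-1,1):
    u=[tuple(map(int,proj(o['tool_pos']+T@[sx*.0375,dz,sz*.011],a)[0]*5)) for sz in(-1,1)]; cv2.line(im,u[0],u[1],c,2)
x,y=map(int,proj(o['tool_pos'],a)[0]*5)
cv2.imwrite('pics/f.png',im[max(0,y-350):y+230,x-390:x+390])
E
```

```text
0.0187 ['MotionError', 'grip_depth', 'sign_off']
```

View pics/f.png

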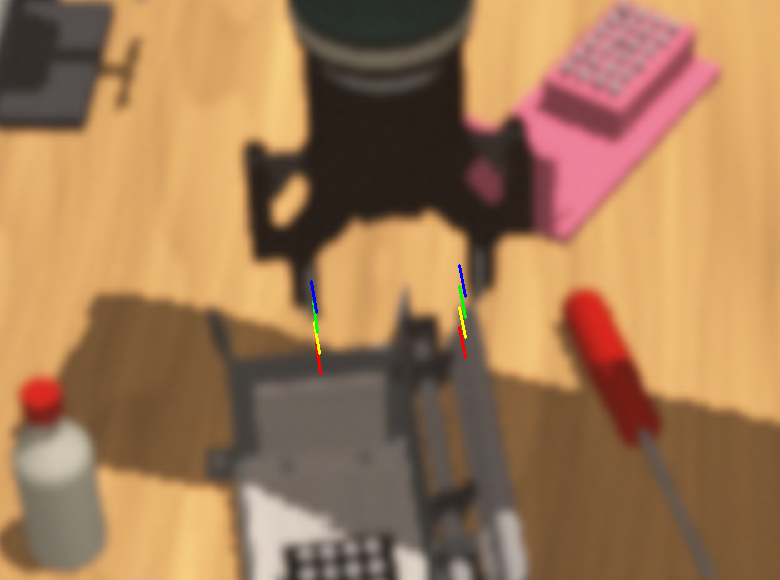

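Both views agree that the real fingertips are about 45 mm behind the reported TCP (blue lines), so the tips are now near z = 87 mm. That explains the missing contact. Continuing down by force.

Emit:
{"name": "arm_command", "arguments": {"targets": [[[0,0,-5],[0,0,0]],[[0,0,-10],[0,0,0]],[[0,0,-15],[0,0,0]],[[0,0,-20],[0,0,0]],[[0,0,-20],[0,0,0]]]}}

```text
time_s: 7.7
tool_pos: [0.6175, -0.0771, 0.0212]
ee_rot: [-0.703, -0.072, 0.073, 0.704]
contact_force: [-0.5, 0.3, -0.1]
gripper_width: 0.0752
```

Emit:
{"name": "arm_command", "arguments": {"targets": [[[0,0,-2],[0,0,0]],[[0,0,-4],[0,0,0]],[[0,0,-6],[0,0,0]],[[0,0,-6],[0,0,0]]]}}

```text
time_s: 8.1
tool_pos: [0.6172, -0.0775, 0.0162]
ee_rot: [0.704, 0.072, -0.073, -0.703]
contact_force: [-5.2, -1.2, 8.5]
gripper_width: 0.0753
```

Emit:
{"name": "arm_command", "arguments": {"targets": [[[0,0,-2],[0,0,0]],[[0,0,-4],[0,0,0]],[[0,0,-6],[0,0,0]],[[0,0,-6],[0,0,0]]]}}

```text
time_s: 8.5
tool_pos: [0.617, -0.0774, 0.0102]
ee_rot: [0.704, 0.072, -0.073, -0.703]
contact_force: [-6.0, -1.0, 7.0]
gripper_width: 0.0751
```

Emit:
{"name": "arm_command", "arguments": {"targets": [[[0,0,5],[0,0,0]],[[0,0,9],[0,0,0]],[[4,1,9],[0,0,0]],[[4,1,5],[0,0,0]],[[4,1,1],[0,0,0]],[[4,1,-2],[0,0,0]],[[4,1,-4],[0,0,0]],[[4,1,-4],[0,0,0]]]}}

```text
time_s: 9.3
tool_pos: [0.6222, -0.0761, 0.0057]
ee_rot: [-0.703, -0.072, 0.072, 0.703]
contact_force: [2.4, 0.2, 0.7]
gripper_width: 0.0748
```

Emit:
{"name": "arm_command", "arguments": {"targets": [[[0,0,-2],[0,0,0]],[[-1,0,-5],[0,0,0]],[[-2,0,-8],[0,0,0]],[[-2,0,-8],[0,0,0]]]}}

```text
time_s: 9.7
tool_pos: [0.6201, -0.0763, -0.0022]
ee_rot: [0.703, 0.072, -0.072, -0.703]
contact_force: [4.1, -0.7, 2.2]
gripper_width: 0.0751
```

```bash
python3 - <<'E'
from fit import *
p=np.load('p.npy');b=imaging.snapshot('wrist');a=imaging.snapshot('side')
im=cv2.resize(b['img'],None,fx=3,fy=3,interpolation=cv2.INTER_CUBIC)[560:1100,540:940]
i2=cv2.resize(a['img'],None,fx=5,fy=5,interpolation=cv2.INTER_CUBIC)
x,y=map(int,proj(L2W(p,(-.2,.06,.05)),a)[0]*5)
cv2.imwrite('pics/g.png',np.hstack([im,i2[y-270:y+270,x-200:x+200]]))
for q in('press_bar','gate_leaf'):
  for s in (a,b):
    for d in nets.tip_of(q,s)[:1]:
        e=np.array(d['point']);dd=e[:2]-p[:2];c,sn=np.cos(p[2]),np.sin(p[2]);print(q,[round(v,4) for v in(c*dd[0]+sn*dd[1],-sn*dd[0]+c*dd[1],e[2])],round(d['p'],2))
E
```

```text
press_bar [np.float64(-0.1596), np.float64(0.0913), np.float64(0.041)] 0.76
press_bar [np.float64(-0.1615), np.float64(0.0873), np.float64(0.0413)] 0.67
gate_leaf [np.float64(-0.0006), np.float64(0.0132), np.float64(0.0577)] 0.61
```

View pics/g.png

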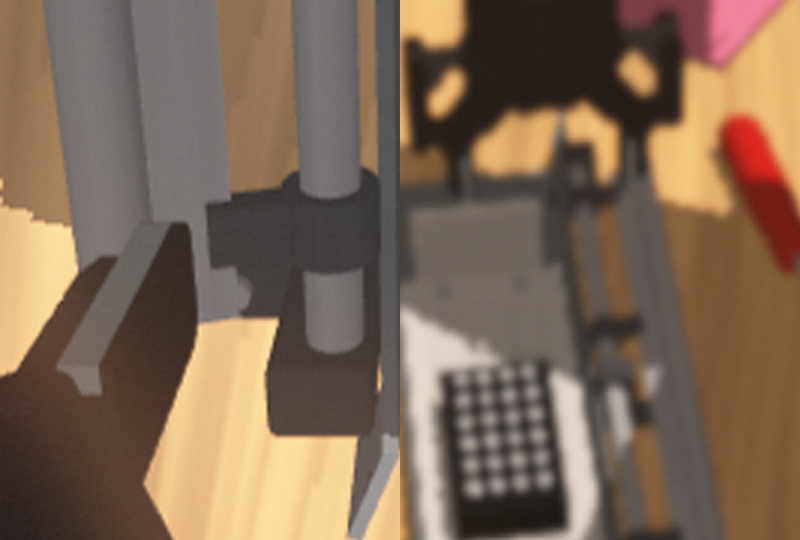

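The finger sits inside the bar, on the flap; the tip is thin, about 7 mm, and the gate is partly raised. I'll back off upward and inward, move over the bar, and press again following its arc.

Emit:
{"name": "arm_command", "arguments": {"targets": [[[3,1,4],[0,0,0]],[[6,1,8],[0,0,0]],[[8,2,13],[0,0,0]],[[8,2,19],[0,0,0]],[[8,2,25],[0,0,0]],[[8,2,33],[0,0,0]],[[4,1,33],[0,0,0]],[[-2,0,33],[0,0,0]]]}}

```text
time_s: 10.8
tool_pos: [0.6178, -0.0763, 0.0312]
ee_rot: [0.703, 0.072, -0.072, -0.703]
contact_force: [0.1, 0.0, -0.0]
gripper_width: 0.0748
```

Emit:
{"name": "arm_command", "arguments": {"targets": [[[0,0,0],[0,0,0]],[[0,0,-5],[0,0,0]],[[0,0,-10],[0,0,0]],[[0,0,-13],[0,0,0]],[[0,0,-15],[0,0,0]],[[0,0,-15],[0,0,0]]]}}

```text
time_s: 11.4
tool_pos: [0.6166, -0.0764, 0.0158]
ee_rot: [0.704, 0.071, -0.073, -0.703]
contact_force: [-7.5, -1.1, 10.4]
gripper_width: 0.0748
```

Emit:
{"name": "arm_command", "arguments": {"targets": [[[-2.5,-0.5,-3],[0,0,0]],[[-5,-1,-6],[0,0,0]],[[-7,-1.4,-10],[0,0,0]],[[-8,-1.6,-14],[0,0,0]],[[-8,-1.6,-14],[0,0,0]]]}}

```text
time_s: 11.9
tool_pos: [0.6092, -0.0779, 0.0015]
ee_rot: [-0.703, -0.072, 0.073, 0.703]
contact_force: [-1.8, -0.3, 3.0]
gripper_width: 0.0754
```

Emit:
{"name": "arm_command", "arguments": {"targets": [[[-0.5,0,-3],[0,0,0]],[[-1,0,-6],[0,0,0]],[[-1,0,-9],[0,0,0]],[[-1,0,-11],[0,0,0]],[[-1,0,-11],[0,0,0]]]}}

```text
time_s: 12.4
tool_pos: [0.609, -0.0778, -0.0092]
ee_rot: [-0.703, -0.072, 0.072, 0.703]
contact_force: [-2.4, -1.1, 5.0]
gripper_width: 0.0755
```

```bash
cat > chk.py <<'E'
from fit import *
import sys
p=np.load('p.npy');b=imaging.snapshot('wrist');a=imaging.snapshot('side');t=imaging.snapshot('top')
c,sn=np.cos(p[2]),np.sin(p[2])
def inv(e): d=e[:2]-p[:2];return (np.array([c*d[0]+sn*d[1],-sn*d[0]+c*d[1],e[2]])*1000).round(1)
o=monitor.get_obs();print(o['time_s'],'tcp',inv(o['tool_pos']),o['contact_force'].round(1))
for q in('press_bar','gate_leaf','rack_tab','rack_front'):
  for n,s in zip('wst',(b,a,t)):
    for d in nets.tip_of(q,s)[:3]:
        v=inv(np.array(d['point']))
        if abs(v[1])<110 and -300<v[0]<130: print(q,n,v,round(d['p'],2))
if len(sys.argv)>1:
    im=cv2.resize(b['img'],None,fx=2,fy=2,interpolation=cv2.INTER_CUBIC)[100:640,360:760]
    i2=cv2.resize(a['img'],None,fx=3,fy=3,interpolation=cv2.INTER_CUBIC)
    x,y=map(int,proj(L2W(p,(-.13,.04,.05)),a)[0]*3)
    cv2.imwrite(sys.argv[1],np.hstack([im,i2[y-270:y+270,x-200:x+200]]))
E
python3 chk.py pics/i.png
```

```text
12.55 tcp [-273.9   50.8   -8.9] [-3.8 -1.4  3.8]
press_bar w [-165.    91.6   30.8] 0.73
press_bar s [-159.9   92.9   28.3] 0.64
press_bar t [-159.4   90.5   25.4] 0.95
gate_leaf s [-2.7 27.5 73.8] 0.83
gate_leaf t [-0.7 22.5 72.6] 0.67
rack_tab w [-245.2    0.4   35.1] 0.76
rack_tab s [-247.4   -0.9   36.7] 0.94
rack_tab t [-242.9   -4.8   36.1] 0.92
rack_front s [-68.6  -2.2   8.2] 0.85
rack_front t [-68.4  -2.8   9.4] 0.88
```

View pics/i.png

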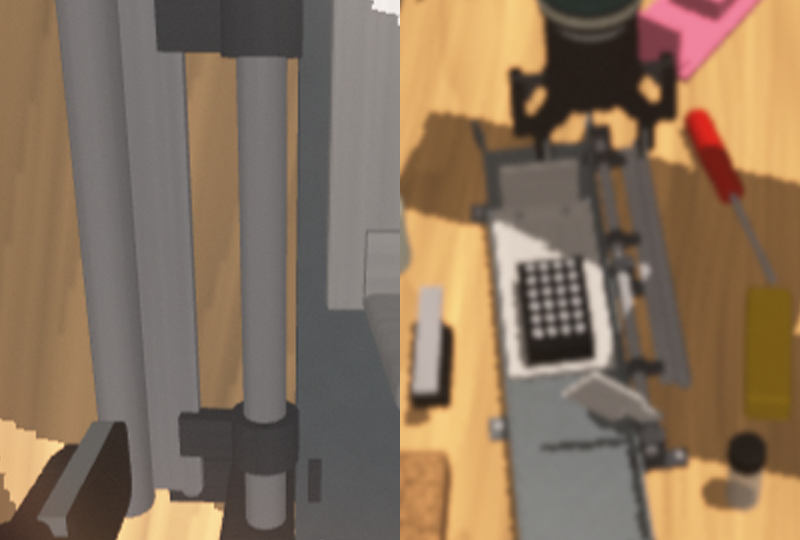

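Gate is about 0.88 rad open and the finger is on the bar (crop (110,450)). I press a little more and push along the lane.

Emit:
{"name": "arm_command", "arguments": {"targets": [[[0,0,-1.5],[0,0,0]],[[-1,5,-1.5],[0,0,0]],[[-2,10,-1.5],[0,0,0]],[[-3,14,-1.5],[0,0,0]],[[-4,18,-1.5],[0,0,0]],[[-4.6,22,-1.5],[0,0,0]],[[-5.4,26,-1.5],[0,0,0]],[[-6.2,30,-1.5],[0,0,0]]]}}

```text
time_s: 13.95
tool_pos: [0.6031, -0.048, -0.0102]
ee_rot: [0.704, 0.072, -0.072, -0.703]
contact_force: [1.2, -6.4, 3.5]
gripper_width: 0.075
```

```bash
python3 chk.py
```

```text
14.1 tcp [-242.8   50.6  -10.3] [ 1.  -0.3  3.6]
press_bar w [-162.9   89.6   28.6] 0.7
press_bar s [-162.3   93.9   28.2] 0.67
gate_leaf s [ 0.6 27.7 73.3] 0.65
gate_leaf t [ 0.3 24.4 77.2] 0.82
rack_tab w [-230.3    3.5   36.1] 0.66
rack_tab s [-233.9   -0.4   35.2] 0.66
rack_front s [-55.2  -2.7   9.5] 0.59
rack_front t [-58.6  -3.4   9.8] 0.59
```

Emit:
{"name": "arm_command", "arguments": {"targets": [[[-1.2,6,0],[0,0,0]],[[-2.4,12,0],[0,0,0]],[[-3.6,18,0],[0,0,0]],[[-4.8,24,0],[0,0,0]],[[-6,29,0],[0,0,0]],[[-7,34,0],[0,0,0]],[[-8,39,0],[0,0,0]],[[-8.8,42,0],[0,0,0]]]}}

```text
time_s: 15.5
tool_pos: [0.5941, -0.0063, -0.0104]
ee_rot: [0.704, 0.072, -0.072, -0.703]
contact_force: [2.3, -5.3, 2.7]
gripper_width: 0.0751
```

```bash
python3 chk.py pics/j.png
```

```text
15.65 tcp [-200.5   50.9  -10.4] [ 0.2 -1.9  4.2]
press_bar w [-163.1   89.9   25.5] 0.76
press_bar s [-158.5   92.1   25.1] 0.89
gate_leaf s [-0.5 29.9 72.9] 0.84
gate_leaf t [ 1.3 25.3 72.7] 0.48
rack_tab w [-191.     3.1   36. ] 0.84
rack_tab s [-190.5   -1.6   35.8] 0.97
rack_front s [-12.5  -3.1   9.2] 0.85
rack_front t [-14.9  -3.    8.1] 0.98
```

View pics/j.png

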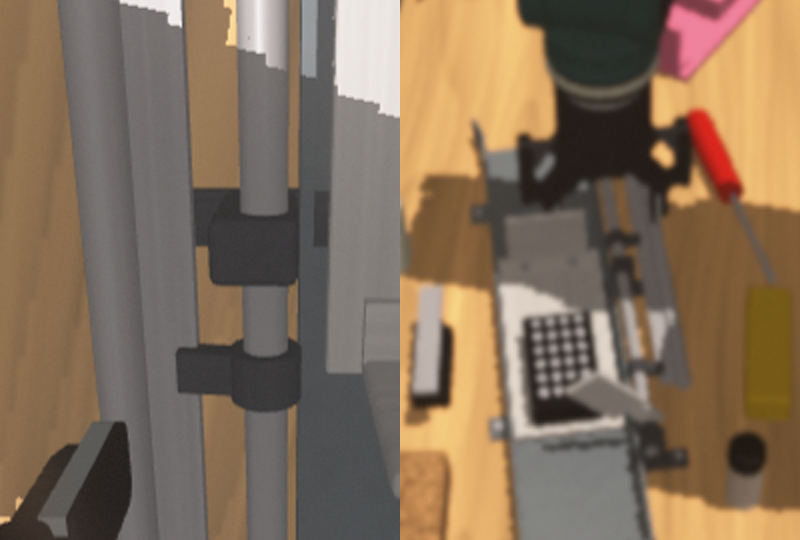

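Rack is clear, with its front about 13 mm before the gate; the gate is up and the finger is on the bar (110,440). Continuing.

Emit:
{"name": "arm_command", "arguments": {"targets": [[[-1.2,6,-0.5],[0,0,0]],[[-2.4,12,-0.5],[0,0,0]],[[-3.6,18,-0.5],[0,0,0]],[[-4.8,24,-0.5],[0,0,0]],[[-6,29,-0.5],[0,0,0]],[[-7.2,35,-0.5],[0,0,0]],[[-8.4,41,-0.5],[0,0,0]],[[-9.6,46,-0.5],[0,0,0]]]}}

```text
time_s: 17.05
tool_pos: [0.5851, 0.0396, -0.0105]
ee_rot: [0.704, 0.072, -0.072, -0.703]
contact_force: [1.9, -6.8, 6.8]
gripper_width: 0.0749
```

Emit:
{"name": "arm_command", "arguments": {"targets": [[[-1.2,6,0],[0,0,0]],[[-2.4,12,0],[0,0,0]],[[-3.6,18,0],[0,0,0]],[[-4.8,24,0],[0,0,0]],[[-6,29,0],[0,0,0]],[[-7.2,35,0],[0,0,0]],[[-8.4,41,0],[0,0,0]],[[-9.6,46,0],[0,0,0]]]}}

```text
time_s: 17.85
tool_pos: [0.5755, 0.0856, -0.0105]
ee_rot: [0.704, 0.072, -0.072, -0.703]
contact_force: [1.9, -8.7, 8.2]
gripper_width: 0.0752
```

```bash
python3 chk.py
```

```text
18.0 tcp [-106.3   50.6  -10.7] [ 2.7 -1.7  4. ]
press_bar w [-161.3   88.9   26.7] 0.81
press_bar s [-162.    93.4   25.9] 0.7
press_bar t [-157.1   90.    25. ] 0.93
gate_leaf s [-0.8 27.8 73.2] 0.96
rack_tab w [-93.4   0.2  36.9] 0.6
rack_tab s [-96.2   4.6  37.9] 0.75
rack_front s [80.3 -3.3  9. ] 0.81
rack_front t [78.3 -3.6 11.1] 0.61
```

Emit:
{"name": "arm_command", "arguments": {"targets": [[[-0.8,4,0],[0,0,0]],[[-1.6,8,0],[0,0,0]],[[-2.4,12,0],[0,0,0]],[[-3,15,0],[0,0,0]],[[-3.6,17.5,0],[0,0,0]],[[-4,19.5,0],[0,0,0]]]}}

```text
time_s: 19.2
tool_pos: [0.5707, 0.1049, -0.0109]
ee_rot: [0.704, 0.072, -0.072, -0.703]
contact_force: [0.7, -7.3, 5.7]
gripper_width: 0.0753
```

Emit:
{"name": "arm_command", "arguments": {"targets": [[[-0.4,1.5,0],[0,0,0]],[[-0.6,3,0],[0,0,0]]]}}

```text
time_s: 19.4
tool_pos: [0.5701, 0.1078, -0.0109]
ee_rot: [0.704, 0.072, -0.072, -0.703]
contact_force: [1.3, -8.7, 4.8]
gripper_width: 0.0752
```

Emit:
{"name": "arm_command", "arguments": {"targets": [[[-0.4,1.5,0],[0,0,0]],[[-0.6,3,0],[0,0,0]]]}}

```text
time_s: 19.6
tool_pos: [0.5705, 0.1087, -0.0106]
ee_rot: [0.706, 0.071, -0.071, -0.701]
contact_force: [5.8, -30.5, 8.8]
gripper_width: 0.0753
```

End stop reached: 30 N, stopped short of the command. Relaxing the push slightly while holding the gate, and checking.

Emit:
{"name": "arm_command", "arguments": {"targets": [[[0.3,-1.5,0],[0,0,0]],[[0.3,-1.5,0],[0,0,0]],[[0.3,-1.5,0],[0,0,0]]]}}

```text
time_s: 19.9
tool_pos: [0.5704, 0.1086, -0.0107]
ee_rot: [0.705, 0.072, -0.071, -0.702]
contact_force: [4.6, -12.2, 4.9]
gripper_width: 0.0755
```

```bash
python3 chk.py pics/k.png
```

```text
20.05 tcp [-83.5  50.7 -10.8] [  3.7 -11.6   4.2]
press_bar w [-162.2   89.9   26.6] 0.84
press_bar s [-159.2   93.2   24.6] 0.65
gate_leaf w [ 0.4 29.  73.8] 0.85
gate_leaf s [ 2.7 27.  74.1] 0.72
rack_tab w [-70.8   0.4  37.9] 0.81
rack_tab s [-72.2   1.8  37.8] 0.59
rack_front s [100.   -3.8  11.3] 0.83
```

View pics/k.png

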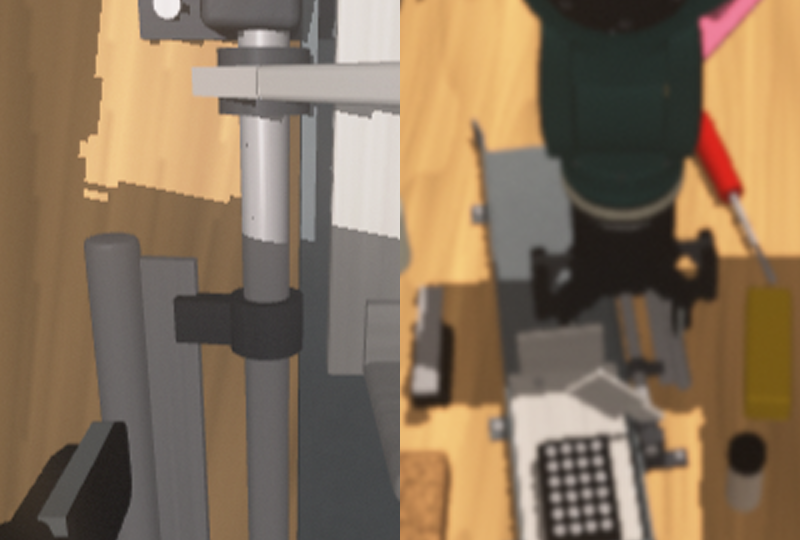

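Rack is home (tab face about −71, front about 100–103; gate still open). Backing off the tab, then letting the gate down along its arc.

Emit:
{"name": "arm_command", "arguments": {"targets": [[[1,-5,0],[0,0,0]],[[2,-10,0],[0,0,0]],[[2.5,-10,4],[0,0,0]],[[3,-10,8],[0,0,0]],[[4.5,-9.5,12],[0,0,0]],[[6.5,-9,16],[0,0,0]],[[8.5,-8.6,20],[0,0,0]],[[10,-8.3,24],[0,0,0]]]}}

```text
time_s: 21.45
tool_pos: [0.5804, 0.1022, 0.0135]
ee_rot: [-0.703, -0.072, 0.072, 0.704]
contact_force: [0.9, 0.4, 1.2]
gripper_width: 0.0754
```

Emit:
{"name": "arm_command", "arguments": {"targets": [[[1,0,2],[0,0,0]],[[1,0,4],[0,0,0]],[[1,0,7],[0,0,0]],[[1,0,12],[0,0,0]],[[1,0,25],[0,0,0]],[[1,0,45],[0,0,0]],[[1,0,70],[0,0,0]],[[1,0,100],[0,0,0]]]}}

```text
time_s: 22.25
tool_pos: [0.5802, 0.1018, 0.1137]
ee_rot: [-0.703, -0.072, 0.073, 0.703]
contact_force: [0.4, -0.4, 0.4]
gripper_width: 0.0751
```

```bash
python3 chk.py pics/l.png
```

```text
22.4 tcp [-92.4  40.9 114.8] [ 0.3  0.2 -0.2]
press_bar w [-164.1   79.1   55.3] 0.75
press_bar s [-161.4   79.8   51.3] 0.58
press_bar t [-158.1   78.5   50.5] 0.76
gate_leaf w [-2.8  4.1 35.8] 0.75
gate_leaf w [-90.2 -98.5   1.2] 0.64
gate_leaf w [1.  1.  1.3] 0.44
gate_leaf s [-0.7  5.1 35. ] 0.95
rack_tab w [-72.8   0.1  37.3] 0.64
rack_tab s [-76.1   2.4  36.7] 0.74
rack_front s [104.1  -2.8  10.5] 0.82
```

The nets put the gate back at its shut height, the rack home and nothing touching the hand. Handing in.

```bash
python3 -c "
from h import *
print(arm.sign_off())"
```

```text
the job is handed in; nothing more can be done
None
```

The job is handed in at about 22.4 s. One finger pressed the gate open to about 0.9 rad and held it. The other finger pushed the rack home, with 30 N felt at the end stop. I then backed the hand off and let the gate down behind the block.

**Last checks (networks' estimates, lane frame):**

| Item | Measured | Expected |
|---|---|---|
| Rack front edge | x ≈ 100–104 mm | 103 mm (home) |
| Rack tab | x ≈ −71 to −76 mm | −72 mm (home) |
| Press bar | y 79, z 51–55 mm | y 79, z 54 mm (shut) |
| Gate leaf | z ≈ 35 mm | ≈ 34 mm (shut) |
| Force on the hand | ≈ 0.5 N or less, about sensor noise | none |

**What disagreed:**
- **Fingertips:** they were really about 43–45 mm behind the reported TCP, so I found the bar by force.
- **First press:** the finger slid inside the bar onto the flap, with the rack still well short of the gate. I released the gate and pressed again on top of the bar.
- **Final view:** I had already used all 12 picture views, so the end state rests on the networks alone. I did not measure the bystanders; none looked moved in the pictures I saw.

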